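Hang a washed focus knob on the drying stand

TASK

The freshly washed microscope focus knob lies on its rim in the white nest: take the hanging rod by its orange handle out of the drying stand, thread it through the knob's bore from the open front and press until the shoulder has pushed the knob home against the nest's green sprung back wall, whose place is found only by feel, and keep up a steady, gentle push there of about 10 N for a second (never let the rod bear on the knob with more than 16 N). Then lift the knob out on the rod, carry it over and lay the rod gently back in the stand's two slots as it was, with the knob hanging between the posts and still close against the shoulder, and let go. Do not touch the knob with the gripper, drop anything, or disturb the oil bottle, slide box and specimen jar.

Things in the scene. Friction and masses are not known exactly. Their poses are not given: they have to be found in the camera images.
- rod: Loose hanging rod, 150 g. Origin: on its axis at the front face of the steel shoulder disc; x along the rod to the tip, z up. Along x in mm: round rod, diameter 12, from 0 to +100 (last 7 taper to 6); shoulder, diameter 28, -6 to 0; square neck 12 x 12, -26 to -6; orange handle, 16 wide (y) and 22 high (z), -86 to -26. Starts level in the stand's slots.
- rod_tip (a point): Tip of the hanging rod, on its axis, 100 mm ahead of the shoulder's front face.
- knob: Black ribbed knob, a tube 50 mm in outer diameter, 45 mm long, with a through bore of 16 mm; about 180 g. Origin: middle of the bore, 22.5 mm from each end; x along the bore, level, at the start pointing to the nest's back wall, some 2 to 20 mm from it. Lies on its rim in the V bed and slides along it when pushed, against some 1 to 4 N of friction.
- nest: White V bed, fixed. Origin: on the bench under its middle; x along the bed, from the open front (-x: the rod comes in here) to the green back wall. Carries the knob's bore axis at y = 0, z = 70 mm. Bed rims 63 mm high. Wall 92 mm high with a 24 mm open-topped gap for the rod; stiffly sprung (some N per mm), clamped anywhere with its front at x = 28 to 38 mm: not measured, feel for it.
- stand: Drying stand, fixed. Origin: on the bench, middle of the blue base (130 x 90 mm). Two posts, 10 mm thick, 46 wide, at x = -45 and +45 mm, each with a slot 16 mm wide, open upwards, floor 84 mm up, flaring from 100 mm to a 35 mm mouth at 118 mm. Rod in place: its origin at x = -29 (5 mm play each way), y = 0, z = 90 mm, x axes alike, neck in the -45 slot, handle out on the -x side.
- oil_bottle: Bystander: small amber bottle, 36 mm diameter, 75 mm high, upright on the bench. Origin: centre of its underside.
- slide_box: Bystander: flat blue slide box, 85 x 100 x 32 mm, on the bench. Origin: centre of its underside.
- specimen_jar: Bystander: jar with a red lid, 48 mm diameter, 55 mm high, on the bench. Origin: centre of its underside.
Mind the look-alikes: they are no part of the job. Of the things like the rod, leave any that is blue; of the rest the smaller one is meant.

How it is judged:
By the outcome, as a careful person would: the job done as asked, in the order asked, and still so for the second after the job is handed in, with the robot touching nothing.
It also fails if it takes over 72 s, if anything falls off the work surface, if the arm or the gripper's body presses on something with over 40 N, if the wrist force passes 120 N, or if a joint passes its speed limit or range.

ROBOT

A 6-joint arm with a two-finger parallel gripper is mounted at the origin on the work surface. World frame = base frame: x ahead of the robot, y to its left, z up, the work surface at z = 0. Lengths are in m, angles in rad, forces in N, time in s.
With the tool pointing down it reaches from about 0.35 to 0.95 m from the base axis. Payload 17.4 kg.
Tool frame: the origin (TCP) lies between the finger pads; the fingertips stand 8 mm ahead of it and the grasp point (between the pads) lies 11 mm behind it; z points along the fingers, y is the line along which they close (so a half turn about z gives the same grasp; the last joint's range is limited). The gripper opens to 93 mm and grips with 3 to 60 N. Pads are 15 mm wide; open, the fingers measure 128 mm over their backs; the gripper's body (75 mm by 188 mm) begins 65 mm behind the grasp point.
Start: joints at [1.276, 0.116, 1.442, -0, 1.584, -0.038], TCP at [0.171, 0.653, 0.194] pointing down, gripper open.
Joint ranges: [-2.83, 2.83], [-0.83, 2.19], [0.07, 2.5], [-1.14, 4.28], [0.01, 3], [-2.97, 2.97]. Speed limits (rad/s): [1.89, 1.89, 2.22, 3.14, 3.14, 3.14].

INTERFACE

Orientations are given as a unit quaternion [w, x, y, z].
In Python, from plant import arm gives the robot as it stands. The module is installed in compiled form; this text tells all that it offers.
- The arm moves only by the tool play_rows, never from a script. Its argument "moves" is one flat list of numbers, 7 for each row, row after row: the opening, from -1 (shut) to 1 (fully open), then the shift along the tool's x, y, z in m, then the turn, a rotation vector about the tool's x, y, z in degrees. In form: [grip, dx, dy, dz, ax, ay, az, grip, dx, dy, dz, ax, ay, az, ...]. A call has 1 to 5 rows; each row shifts and turns the commanded pose from where the row before left it, along the tool's axes as they then stand; what a row does not reach is not made up. A row lasts 1/8 s, in which the tool goes at most 62.5 mm and 10.7 degrees, less where a joint would pass 70% of its speed; a pose out of reach is approached as far as the arm can. A call with a gripper value outside its range is refused whole. The fingers move at their own pace and stop on an object; "newtons" is the grip in N (left out, the last holds). Time passes only in rows, so rows that do not move let the fingers close. It gives the time, the measured TCP pose, the force, the opening and the grip force at its end, in the units of the state.
- arm.state(): the state, without advancing time (a new reading comes with each control period).
- arm.snapshot(name): name is "side" or "top" or "wrist"; returns (picture, depth): 400x640x3 uint8, blue, green, red; 400x640 float32, m along the optical axis (not along the pixel's ray), 0 where there is no reading.
- arm.camera_model(name): a dict with "fx", "fy", "cx", "cy" (pixels), "xyz" and "attitude" of the camera in the world. Camera axes: x right, y down, z forward; pixel columns grow to the right and rows downward; lengths in m; the calibration is good to about 2 mm. A picture is of the moment at which its call begins: read the wrist's pose just before it. camera_model takes no time and is no camera call; for the wrist camera it gives the pose at the moment of the call.
- arm.hand_in(): hands the job in; it is judged then, once.
The state is a dict: "time": time; "joint_pos": joint angles; "qd": joint speeds; "tau": joint torques, N m; "eef_pos": TCP position; "tcp_rot": TCP orientation; "force": force on the tool from outside, world axes, zero at the start; "moment": the same for the moment, N m; "opening": finger opening in m; "gripper_force": force on a finger pad.
Only numpy, scipy, OpenCV 4.12 (cv2) and the standard library are available. Lean on these libraries where they do the work, as an engineer would, in place of code of your own. Each camera call takes 0.05 s, during which the arm holds its last target. There are 200 camera calls.

## Working session

There is one attempt and no reset: what is moved stays moved. The work goes in short steps, Python scripts to look and compute and a tool call to move; the robot and the scene stay as the last step left them, time stands still between calls to the robot, and variables do not carry over. Pictures are saved under pics/ and viewed, at most 10 in all, crops included, and the job is handed in when it is done.

Besides the shell and the picture viewer there is one more tool, called in YAML: its name, and indented under it one key for each argument. play_rows: Moves the arm, as the interface text tells. Its arguments: {"type":"object","properties":{"moves":{"type":"array"},"newtons":{"type":"number"}},"required":["moves"]}

```bash
mkdir -p pics; ls; python3 - <<'E'
from plant import arm
import cv2,numpy as np
s=arm.state();print(s)
for n in("top","side"):
    p,d=arm.snapshot(n);m=arm.camera_model(n);print(n,m)
    cv2.imwrite(f"pics/{n}0.png",p);np.savez(f"{n}0.npz",p=p,d=d,**m)
E
```

```text
pics
{'time': 0.0, 'joint_pos': array([ 1.27620919e+00,  1.16501618e-01,  1.44224919e+00, -2.58302829e-05,
        1.58401034e+00, -3.78259707e-02]), 'qd': array([-6.42562144e-04,  8.96439937e-04, -7.39275755e-04,  7.64149029e-05,
       -1.37729273e-04, -1.14372440e-05]), 'tau': array([-1.20108765e-03, -7.21254444e+01, -6.22614813e+01,  7.78882834e-02,
        2.33978749e-02, -7.73721149e-05]), 'eef_pos': array([0.17138263, 0.65264258, 0.19330464]), 'tcp_rot': array([-8.39232661e-05,  1.28028361e-01,  9.91770335e-01, -5.78333502e-04]), 'force': array([ 0.14171638, -0.16184524, -0.04900998]), 'moment': array([ 0.02963767, -0.02130604,  0.00195657]), 'gripper_force': 0.0, 'opening': 0.09315373131313721}
top {'fx': 364.4066180049346, 'fy': 364.4066180049346, 'cx': 324.8535802903866, 'cy': 193.89721677194888, 'xyz': array([ 0.34782104, -0.01848818,  1.08027192]), 'attitude': array([-0.08273518,  0.74920446, -0.65295741,  0.07412276])}
side {'fx': 489.37962720808764, 'fy': 489.37962720808764, 'cx': 324.95849744061894, 'cy': 206.83126618528198, 'xyz': array([0.50943671, 1.11457029, 0.70878722]), 'attitude': array([ 0.01174538, -0.02914974,  0.86401973, -0.50247612])}
```

View pics/top0.png

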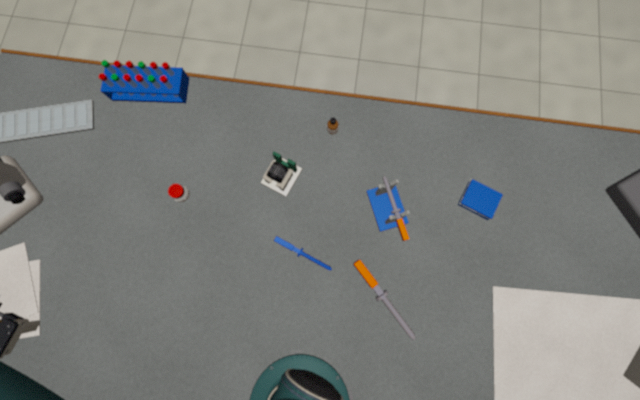

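View pics/side0.png

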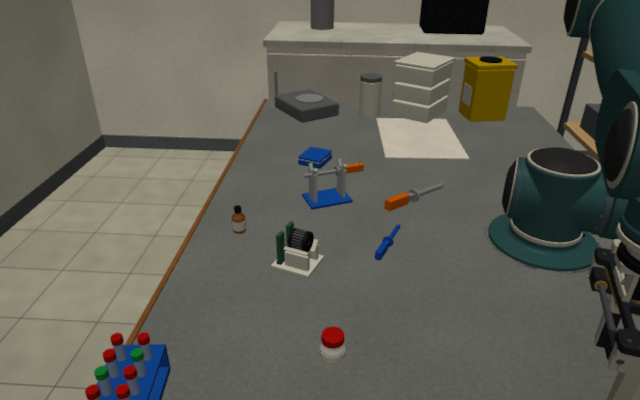

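The top view shows three rod-like things: a rod with an orange handle in the blue stand (403,228), a larger orange-handled one on the bench (367,272), and a blue one (300,252). I choose the one in the stand, as it is the smaller of the two that aren't blue. The nest with the knob is at (281,173) and its green wall at (285,160). Bystanders are the bottle (333,125), slide box (481,199) and jar (177,191).

```bash
cat > h.py <<'E'
import numpy as np,cv2
from scipy.spatial.transform import Rotation as R
def rot(q): return R.from_quat(np.r_[q[1:],q[0]])
def ray(m,uv,z):
    uv=np.atleast_2d(uv).astype(float)
    d=np.c_[(uv[:,0]-m['cx'])/m['fx'],(uv[:,1]-m['cy'])/m['fy'],np.ones(len(uv))]
    d=rot(m['attitude']).apply(d);o=m['xyz'];t=(z-o[2])/d[:,2]
    return o+d*t[:,None]
def cloud(m,d,mask):
    v,u=np.nonzero(mask&(d>0));z=d[v,u]
    P=np.c_[(u-m['cx'])/m['fx']*z,(v-m['cy'])/m['fy']*z,z]
    return rot(m['attitude']).apply(P)+m['xyz']
def hsv(p,lo,hi): return cv2.inRange(cv2.cvtColor(p,cv2.COLOR_BGR2HSV),lo,hi)>0
E
python3 - <<'E'
from h import *
m=np.load('top0.npz');p,d=m['p'],m['d']
H={'blue':((105,150,80),(125,255,255)),'orange':((5,180,150),(18,255,255)),'green':((60,60,20),(95,255,140)),'white':((0,0,200),(180,40,255))}
for k,(lo,hi) in H.items():
    mk=hsv(p,lo,hi).astype(np.uint8);n,l,st,c=cv2.connectedComponentsWithStats(mk)
    for i in range(1,n):
        if st[i,4]<25 or c[i][1]>290 or c[i][1]<105 or c[i][0]<150: continue
        P=cloud(m,d,l==i)
        r=cv2.minAreaRect(np.argwhere(l==i)[:,::-1].astype(np.float32))
        print(k,c[i].round(1),st[i],'P med',np.median(P,0).round(3),'z',np.percentile(P[:,2],[5,95]).round(3), 'rect on z=zmed',ray(m,cv2.boxPoints(r),np.median(P[:,2]))[:,:2].round(3).tolist())
big=cv2.resize(p[110:260,240:440],(800,600),interpolation=cv2.INTER_CUBIC);cv2.imwrite('pics/crop1.png',big)
E
```

```text
blue [481.3 198.6] [461 180  41  38 898] P med [ 0.632 -0.448  0.033] z [0.029 0.036] rect on z=zmed [[0.611, -0.385], [0.687, -0.416], [0.652, -0.509], [0.577, -0.477]]
blue [397.1 198.6] [392 187  12  25 113] P med [ 0.603 -0.205  0.011] z [0.006 0.014] rect on z=zmed [[0.633, -0.183], [0.64, -0.196], [0.57, -0.228], [0.564, -0.215]]
blue [380.8 208.6] [367 188  30  43 620] P med [ 0.57  -0.162  0.01 ] z [0.007 0.014] rect on z=zmed [[0.616, -0.112], [0.641, -0.162], [0.524, -0.214], [0.5, -0.164]]
blue [300.1 252.1] [275 237  56  33 221] P med [0.408 0.061 0.021] z [0.011 0.032] rect on z=zmed [[0.43, 0.138], [0.448, 0.13], [0.374, -0.035], [0.357, -0.027]]
orange [402.4 229.3] [397 219  12  21 115] P med [ 0.499 -0.212  0.101] z [0.099 0.104] rect on z=zmed [[0.523, -0.194], [0.53, -0.207], [0.478, -0.23], [0.471, -0.217]]
orange [365.2 273.3] [354 260  23  28 234] P med [ 0.372 -0.132  0.042] z [0.038 0.047] rect on z=zmed [[0.394, -0.095], [0.409, -0.111], [0.35, -0.168], [0.336, -0.153]]
green [284.2 161.2] [273 152  23  18 144] P med [0.655 0.141 0.078] z [0.033 0.094] rect on z=zmed [[0.654, 0.181], [0.678, 0.174], [0.651, 0.099], [0.627, 0.106]]
white [290.8 182.4] [282 168  18  26  57] P med [0.607 0.118 0.011] z [0.009 0.013] rect on z=zmed [[0.576, 0.14], [0.658, 0.101], [0.653, 0.091], [0.571, 0.13]]
white [273.7 185.9] [269 182  12  10  36] P med [0.591 0.169 0.01 ] z [0.007 0.012] rect on z=zmed [[0.591, 0.183], [0.607, 0.178], [0.594, 0.142], [0.579, 0.147]]
```

View pics/crop1.png

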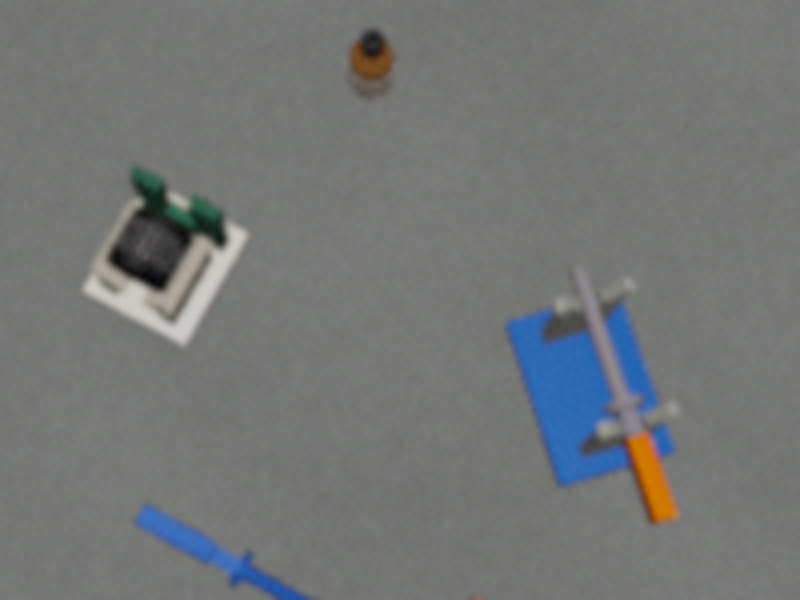

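The crop confirms the choice: a grey rod in the stand with a small orange handle at crop (653,478), pointing up-left through both slots. The knob sits in the nest at (150,248), with the green wall behind it at (180,205). Next I'll work out the rough poses and the first shifts.

```bash
python3 - <<'E'
from h import *
from plant import arm
m=np.load('top0.npz');p,d=m['p'],m['d']
C=np.array([(85,290),(185,345),(248,235)])/4+[240,110]
P=ray(m,C,0.01);print('nest base corners',P.round(3).tolist(),np.diff(P,axis=0).round(3).tolist())
s=arm.state();w=arm.camera_model('wrist')
T=rot(s['tcp_rot']);print('wrist',w,'in tool',T.inv().apply(w['xyz']-s['eef_pos']).round(3),(T.inv()*rot(w['attitude'])).as_rotvec(degrees=True))
t=np.array([.52,.17,.25]);print('shift to nest view',T.inv().apply(t-s['eef_pos']).round(3),T.as_matrix().round(3))
E
```

```text
nest base corners [[0.597, 0.207, 0.01], [0.565, 0.125, 0.01], [0.657, 0.091, 0.01]] [[-0.032, -0.082, 0.0], [0.092, -0.034, 0.0]]
wrist {'fx': 280.9309029618533, 'fy': 280.9309029618533, 'cx': 318.57148581548626, 'cy': 200.26818452333845, 'xyz': array([0.0944163 , 0.67419786, 0.38380071]), 'attitude': array([0.11452732, 0.78389059, 0.60388708, 0.08786028])} in tool [ 0.08   0.001 -0.19 ] [-13.0461509  -13.01859936  89.39015959]
shift to nest view [-0.46  -0.378 -0.056] [[-0.967  0.254 -0.   ]
 [ 0.254  0.967 -0.001]
 [ 0.    -0.001 -1.   ]]
```

play_rows:
  moves: [1, -0.038, -0.0315, -0.005, 0, 0, 0, 1, -0.038, -0.0315, -0.005, 0, 0, 0, 1, -0.038, -0.0315, -0.005, 0, 0, 0, 1, -0.038, -0.0315, -0.005, 0, 0, 0, 1, -0.038, -0.0315, -0.005, 0, 0, 0]

```text
time: 0.72
eef_pos: [0.3158, 0.4508, 0.219]
tcp_rot: [-0.0, 0.128, 0.992, -0.0]
force: [0.0, 0.3, 0.5]
opening: 0.0927
gripper_force: 0.0
```

play_rows:
  moves: [1, -0.038, -0.0315, -0.005, 0, 0, 0, 1, -0.038, -0.0315, -0.005, 0, 0, 0, 1, -0.038, -0.0315, -0.005, 0, 0, 0, 1, -0.038, -0.0315, -0.005, 0, 0, 0, 1, -0.038, -0.0315, -0.005, 0, 0, 0]

```text
time: 1.35
eef_pos: [0.4596, 0.2502, 0.244]
tcp_rot: [-0.0, 0.128, 0.992, -0.0]
force: [1.0, 0.2, 0.6]
opening: 0.0928
gripper_force: 0.0
```

play_rows:
  moves: [1, -0.038, -0.0315, -0.005, 0, 0, 0, 1, -0.038, -0.0315, -0.005, 0, 0, 0, 1, 0, 0, 0, 0, 0, 10, 1, 0, 0, 0, 0, 0, 10, 1, 0, 0, 0, 0, 0, 10]

```text
time: 1.98
eef_pos: [0.5165, 0.1712, 0.2537]
tcp_rot: [-0.0, 0.383, 0.924, -0.0]
force: [0.3, 0.2, 0.1]
opening: 0.0931
gripper_force: 0.0
```

play_rows:
  moves: [1, 0, 0, 0, 0, 0, 10, 1, 0, 0, 0, 0, 0, 10, 1, 0, 0, 0, 0, 0, 10, 1, 0, 0, 0, 0, 0, 10, 1, 0, 0, 0, 0, 0, 10]

```text
time: 2.6
eef_pos: [0.5164, 0.1714, 0.2537]
tcp_rot: [-0.0, 0.738, 0.675, -0.0]
force: [0.1, -0.1, -0.4]
opening: 0.0929
gripper_force: 0.0
```

play_rows:
  moves: [1, 0, 0, 0, 0, 0, 10, 1, 0, 0, 0, 0, 0, 10, 1, 0, 0, 0, 0, 0, 10, 1, 0, 0, 0, 0, 0, 10, 1, 0, 0, 0, 0, 0, 10]

```text
time: 3.22
eef_pos: [0.5164, 0.1714, 0.2537]
tcp_rot: [-0.0, 0.954, 0.3, -0.0]
force: [0.3, 0.9, 0.1]
opening: 0.0929
gripper_force: 0.0
```

```bash
cat > look.py <<'E'
import sys
from h import *
from plant import arm
n=sys.argv[1]
s=arm.state();m=arm.camera_model('wrist');p,d=arm.snapshot('wrist')
print(s['time'],s['eef_pos'].round(4),s['force'].round(2),s['joint_pos'].round(2),rot(s['tcp_rot']).as_matrix().round(3).tolist())
cv2.imwrite(f'pics/{n}.png',p);np.savez(f'{n}.npz',p=p,d=d,**m)
E
python3 look.py w1
```

```text
3.225 [0.5164 0.1714 0.2537] [0.3  0.93 0.11] [ 0.27 -0.18  1.63  0.    1.69  1.23] [[0.82, 0.573, -0.001], [0.573, -0.82, -0.0], [-0.001, -0.0, -1.0]]
```

View pics/w1.png

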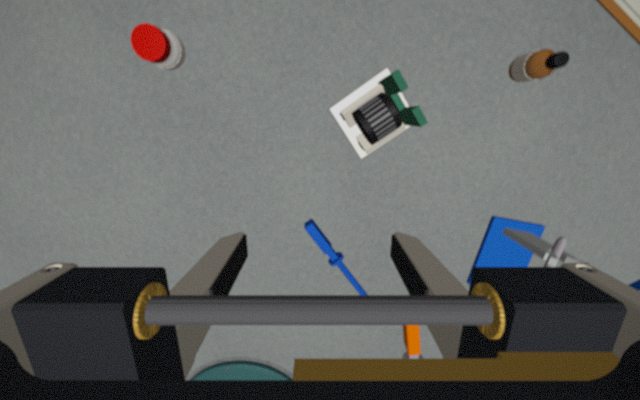

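The wrist view shows the nest at (375,115), with its open front facing lower-left at (345,135) and the green wall at upper-right (408,98). The jar (160,45), bottle (535,65) and blue base (510,245) are all clear of it. I'll measure the nest here.

```bash
python3 - <<'E'
from h import *
m=np.load('w1.npz');p,d=m['p'],m['d']
roi=np.zeros(d.shape,bool);roi[55:170,320:440]=1
wh=hsv(p,(0,0,125),(180,60,255))&roi;gr=hsv(p,(60,60,20),(95,255,160))&roi;bk=(p.max(2)<75)&roi&~gr
for k,mk in(('white',wh),('green',gr),('black',bk)):
    P=cloud(m,d,mk);print(k,len(P),np.histogram(P[:,2],bins=np.arange(-.01,.12,.01)))
    for lo,hi in((.003,.02),(.056,.07),(.085,.1)):
        Q=P[(P[:,2]>lo)&(P[:,2]<hi),:2].astype(np.float32)
        if len(Q)>20:
            r=cv2.minAreaRect(Q);print('  ',lo,len(Q),np.median(P[(P[:,2]>lo)&(P[:,2]<hi),2]).round(4),'rect',r,cv2.boxPoints(r).round(4).tolist())
# base outline by rays at z=.01
E
```

```text
white 11095 (array([5464, 4262,  415,   16,   22,  124,  367,  347,   55,    4,   19,
          0]), array([-0.01,  0.  ,  0.01,  0.02,  0.03,  0.04,  0.05,  0.06,  0.07,
        0.08,  0.09,  0.1 ,  0.11]))
   0.003 1152 0.0096 rect ((0.62933748960495, 0.15357285737991333), (0.09006179869174957, 0.09987381100654602), 69.45536804199219) [[0.5667999982833862, 0.12890000641345978], [0.6603000164031982, 0.09390000253915787], [0.6919000148773193, 0.17820000648498535], [0.5983999967575073, 0.21330000460147858]]
   0.056 633 0.0602 rect ((0.6275272965431213, 0.15533483028411865), (0.06979040801525116, 0.07716088742017746), 69.68232727050781) [[0.579200029373169, 0.13600000739097595], [0.6516000032424927, 0.10920000076293945], [0.6758000254631042, 0.17470000684261322], [0.6035000085830688, 0.20149999856948853]]
green 907 (array([  0,   0,   0,  10, 142,  97,  66,  70,  73,  99, 350,   0]), array([-0.01,  0.  ,  0.01,  0.02,  0.03,  0.04,  0.05,  0.06,  0.07,
        0.08,  0.09,  0.1 ,  0.11]))
   0.056 93 0.063 rect ((0.6562312841415405, 0.1437435746192932), (0.06672047823667526, 0.0027443
[... 298 characters left out ...]
0686103031039238), 69.10088348388672) [[0.5874999761581421, 0.13179999589920044], [0.6516000032424927, 0.10729999840259552], [0.6769000291824341, 0.17339999973773956], [0.6128000020980835, 0.19789999723434448]]
black 1007 (array([  0,   0,   0,   8,  11,   5,   6,  15,  35, 353, 574,   0]), array([-0.01,  0.  ,  0.01,  0.02,  0.03,  0.04,  0.05,  0.06,  0.07,
        0.08,  0.09,  0.1 ,  0.11]))
   0.085 813 0.0926 rect ((0.6277984380722046, 0.15476776659488678), (0.041036128997802734, 0.05939832702279091), 69.4321517944336) [[0.5928000211715698, 0.1459999978542328], [0.6484000086784363, 0.1251000016927719], [0.6628000140190125, 0.16349999606609344], [0.607200026512146, 0.18440000712871552]]
```

play_rows:
  moves: [1, -0.035, 0.037, 0, 0, 0, 0, 1, -0.035, 0.037, 0, 0, 0, 0, 1, -0.035, 0.037, 0, 0, 0, 0, 1, -0.035, 0.037, 0, 0, 0, 0, 1, -0.035, 0.037, 0, 0, 0, 0]

```text
time: 3.9
eef_pos: [0.4799, -0.0822, 0.254]
tcp_rot: [0.0, 0.952, 0.305, 0.0]
force: [1.5, 0.1, 0.3]
opening: 0.0927
gripper_force: 0.0
```

play_rows:
  moves: [1, -0.035, 0.037, 0, 0, 0, 0, 1, -0.035, 0.037, 0, 0, 0, 0, 1, -0.035, 0.037, 0, 0, 0, 0, 1, 0, 0, 0, 0, 0, 10, 0.2, 0, 0, 0, 0, 0, 0]

```text
time: 4.53
eef_pos: [0.4587, -0.2323, 0.2537]
tcp_rot: [-0.0, 0.976, 0.22, -0.0]
force: [0.1, -1.0, -0.4]
opening: 0.0871
gripper_force: 0.0
```

```bash
python3 look.py w2; python3 - <<'E'
from h import *
m=np.load('w2.npz');p,d=m['p'],m['d']
og=hsv(p,(5,180,120),(18,255,255));n,l,st,c=cv2.connectedComponentsWithStats(og.astype(np.uint8))
for i in range(1,n):
    if st[i,4]<60: continue
    P=cloud(m,d,l==i);zt=np.percentile(P[:,2],80)
    Q=P[abs(P[:,2]-zt)<.005,:2].astype(np.float32);r=cv2.minAreaRect(Q)
    print('orange',c[i],st[i],zt,r,cv2.boxPoints(r).round(4).tolist())
bl=hsv(p,(105,150,60),(125,255,255));n,l,st,c=cv2.connectedComponentsWithStats(bl.astype(np.uint8))
for i in range(1,n):
    if st[i,4]<300: continue
    P=cloud(m,d,l==i);print('blue',c[i],st[i],np.median(P,0).round(3),cv2.minAreaRect(P[:,:2].astype(np.float32)))
E
```

```text
4.525 [ 0.4587 -0.2323  0.2537] [ 0.08 -1.01 -0.42] [-0.52 -0.25  1.69  0.    1.7   0.61] [[0.903, 0.429, -0.0], [0.429, -0.903, 0.0], [-0.0, -0.001, -1.0]]
orange [319.2462963  142.51111111] [314 119  12  49 540] 0.10148871555629449 ((0.5028550028800964, -0.21113047003746033), (0.05690507963299751, 0.013221362605690956), 25.025339126586914) [[0.47429999709129333, -0.21719999611377716], [0.4799000024795532, -0.22920000553131104], [0.5314000248908997, -0.20509999990463257], [0.5257999897003174, -0.1931000053882599]]
orange [234.19183168 193.68564356] [216 166  37  56 808] 0.04377805574693765 ((0.37560418248176575, -0.13084062933921814), (0.08106553554534912, 0.020748356357216835), 45.42162322998047) [[0.33980000019073486, -0.15240000188350677], [0.3544999957084656, -0.16699999570846558], [0.4113999903202057, -0.10930000245571136], [0.396699994802475, -0.09470000118017197]]
blue [300.32522475  75.03754627] [ 289   28   26   97 1891] [ 0.573 -0.15   0.01 ] ((0.5676586031913757, -0.15238279104232788), (0.12697996199131012, 0.03554100543260574), 24.74822425842285)
blue [339.67694805  75.61363636] [ 326   29   27   96 1848] [ 0.594 -0.198  0.01 ] ((0.589404821395874, -0.19984003901481628), (0.12571896612644196, 0.03569101542234421), 24.524568557739258)
blue [114.08361892 108.44551062] [  64   69  119   97 1459] [0.418 0.081 0.022] ((0.40583130717277527, 0.05139731615781784), (0.18243420124053955, 0.024160461500287056), 66.28607940673828)
blue [508.24083274 123.6330731 ] [ 465   78   87   91 4227] [ 0.636 -0.443  0.032] ((0.6352318525314331, -0.4455242455005646), (0.0981915071606636, 0.08433648943901062), 69.10908508300781)
```

View pics/w2.png

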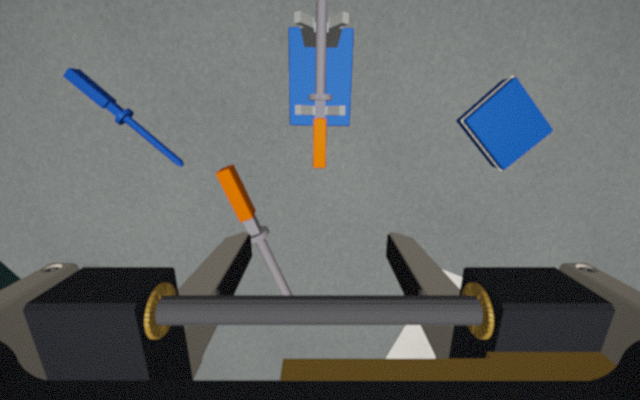

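The view shows the target handle at (319,142), with the rod in both stand posts, just as described. The large orange rod (240,195) and the blue one (120,115) are off to the left. Handle centre, height (0.101 at the top) and stand axis all agree, so I'll grasp.

play_rows:
  moves: [0.2, 0.027, 0, 0, 0, 0, 0.6, 0.2, 0.026, 0, 0, 0, 0, 0, 0.2, 0, 0, 0.04, 0, 0, 0, 0.2, 0, 0, 0.04, 0, 0, 0, 0.2, 0, 0, 0.04, 0, 0, 0]
  newtons: 50

```text
time: 5.2
eef_pos: [0.5071, -0.2086, 0.1329]
tcp_rot: [0.0, 0.976, 0.217, 0.0]
force: [0.8, -0.3, -0.2]
opening: 0.0557
gripper_force: 0.0
```

play_rows:
  moves: [0.2, 0, 0, 0.03, 0, 0, 0, 0.2, 0, 0, 0.025, 0, 0, 0, -0.3, 0, 0, 0, 0, 0, 0, -0.6, 0, 0, 0, 0, 0, 0, -0.6, 0, 0, 0, 0, 0, 0]

```text
time: 5.82
eef_pos: [0.5075, -0.2096, 0.0804]
tcp_rot: [0.001, 0.977, 0.214, 0.001]
force: [-0.1, 0.9, -0.1]
opening: 0.03
gripper_force: 0.0
```

play_rows:
  moves: [-1, 0, 0, 0, 0, 0, 0, -1, 0, 0, 0, 0, 0, 0, -1, 0, 0, 0, 0, 0, 0, -1, 0, 0, 0, 0, 0, 0, -1, 0, 0, 0, 0, 0, 0]

```text
time: 6.45
eef_pos: [0.507, -0.2095, 0.079]
tcp_rot: [0.0, 0.977, 0.214, -0.0]
force: [0.7, -0.7, -0.1]
opening: 0.0007
gripper_force: 0.0
```

The fingers closed on nothing, so I'll look.

```bash
python3 look.py w3; python3 - <<'E'
from plant import arm
import cv2,numpy as np
w=cv2.imread('pics/w3.png')
m=arm.camera_model('side');p,d=arm.snapshot('side');np.savez('side3.npz',p=p,d=d,**m)
s=cv2.resize(p[120:240,270:450],(600,400),interpolation=cv2.INTER_CUBIC)
cv2.imwrite('pics/c3.png',np.vstack([cv2.resize(w,(320,200)),cv2.resize(s,(320,213))]) if 0 else np.hstack([cv2.resize(w,(400,400)),cv2.resize(s,(400,400))]))
E
```

```text
6.45 [ 0.507  -0.2095  0.079 ] [ 0.66 -0.74 -0.14] [-0.44 -0.11  1.85 -0.    1.39  0.7 ] [[0.909, 0.418, -0.0], [0.418, -0.909, -0.0], [-0.0, 0.0, -1.0]]
```

View pics/c3.png

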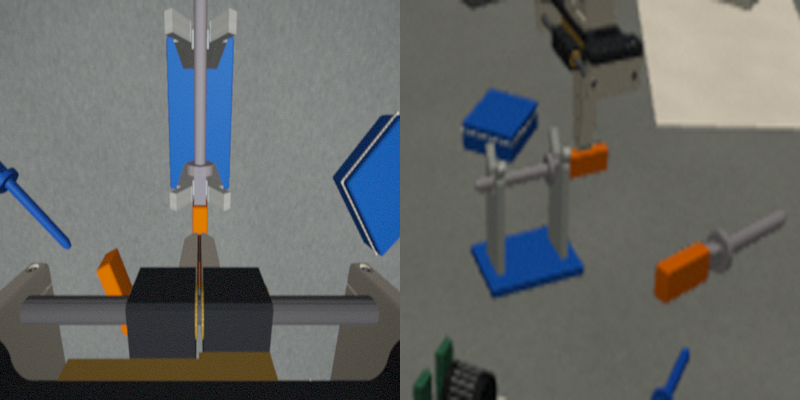

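The crop shows the fingers shut in line with the handle (left, at (200,235)). In the side view their tips seem to end above or behind the handle (585,145). I'll check the tip's height with the side depth.

```bash
python3 - <<'E'
from h import *
m=np.load('side3.npz');p,d=m['p'],m['d']
og=hsv(p,(5,180,120),(18,255,255));og[:,:]&=True
mk=og.copy();mk[:, :]&=(np.arange(400)[:,None]<175)
P=cloud(m,d,mk);print('handle',P.min(0).round(3),P.max(0).round(3),np.percentile(P[:,2],[2,98]))
# column scan through the finger
for u in (443-3-0,):pass
for u in range(322,336,3):
    print(u)
    for v in range(150,172,2):
        M=np.zeros(d.shape,bool);M[v,u]=1;q=cloud(m,d,M)
        print('  ',v,p[v,u].tolist(),q.round(3).tolist())
w=np.load('w3.npz');og=hsv(w['p'],(5,180,120),(18,255,255));og[:,:280]=0;og[:,360:]=0
P=cloud(w,w['d'],og);print('wrist orange',len(P),P.min(0).round(3),P.max(0).round(3),np.median(P,0))
v,u=np.nonzero(og);print(u.min(),u.max(),v.min(),v.max())
for v in range(195,260,5):
    M=np.zeros(og.shape,bool);M[v,320]=1;print(v,w['p'][v,320].tolist(),cloud(w,w['d'],M).round(3).tolist())
E
```

```text
handle [ 0.476 -0.532 -0.001] [ 0.932 -0.193  0.103] [-0.00015504  0.10288057]
322
   150 [136, 65, 13] [[0.612, -0.468, 0.034]]
   152 [137, 67, 17] [[0.612, -0.461, 0.03]]
   154 [138, 67, 18] [[0.61, -0.44, 0.032]]
   156 [138, 67, 18] [[0.609, -0.421, 0.032]]
   158 [123, 58, 10] [[0.608, -0.407, 0.031]]
   160 [78, 56, 44] [[0.607, -0.395, 0.029]]
   162 [71, 54, 42] [[0.608, -0.406, 0.017]]
   164 [65, 29, 7] [[0.609, -0.415, 0.005]]
   166 [74, 57, 49] [[0.608, -0.411, -0.0]]
   168 [92, 98, 98] [[0.607, -0.396, -0.001]]
   170 [92, 100, 100] [[0.606, -0.376, 0.001]]
325
   150 [136, 65, 13] [[0.602, -0.477, 0.031]]
   152 [137, 65, 14] [[0.601, -0.458, 0.032]]
   154 [138, 67, 16] [[0.6, -0.44, 0.032]]
   156 [105, 50, 12] [[0.599, -0.427, 0.03]]
   158 [92, 83, 77] [[0.599, -0.424, 0.024]]
   160 [69, 43, 29] [[0.599, -0.431, 0.013]]
   162 [64, 30, 12] [[0.599, -0.431, 0.006]]
   164 [80, 75, 72] [[0.599, -0.422, 0.002]]
   166 [93, 100, 100] [[0.598, -0.409, 0.001]]
   168 [94, 101, 100] [[0.597, -0.391, 0.002]]
   170 [103, 107, 110] [[0.584, -0.179, 0.095]]
328
   150 [1
[... 1467 characters left out ...]
 [[0.558, -0.188, 0.092]]
wrist orange 652 [ 0.509 -0.212  0.096] [ 0.533 -0.192  0.155] [ 0.52228131 -0.20238299  0.10084244]
308 331 205 286
195 [165, 153, 156] [[0.536, -0.196, 0.096]]
200 [161, 150, 152] [[0.533, -0.197, 0.096]]
205 [90, 99, 137] [[0.531, -0.199, 0.098]]
210 [0, 123, 219] [[0.529, -0.199, 0.102]]
215 [0, 124, 220] [[0.525, -0.201, 0.101]]
220 [0, 121, 218] [[0.522, -0.202, 0.102]]
225 [0, 123, 218] [[0.519, -0.204, 0.101]]
230 [0, 123, 219] [[0.516, -0.205, 0.101]]
235 [28, 54, 93] [[0.514, -0.206, 0.105]]
240 [21, 33, 49] [[0.515, -0.206, 0.113]]
245 [27, 33, 54] [[0.514, -0.206, 0.119]]
250 [20, 30, 46] [[0.514, -0.206, 0.125]]
255 [17, 28, 45] [[0.514, -0.206, 0.131]]
```

```bash
python3 - <<'E'
from h import *
m=np.load('side3.npz');p,d=m['p'],m['d']
for u in (350,354,358):
    for v in range(140,176,3):
        M=np.zeros(d.shape,bool);M[v,u]=1;q=cloud(m,d,M)
        print(u,v,p[v,u].tolist(),q.round(3).tolist())
big=cv2.resize(p[100:190,300:420],(800,600),interpolation=cv2.INTER_CUBIC);cv2.imwrite('pics/s3.png',big)
E
```

```text
350 140 [37, 37, 37] [[0.515, -0.152, 0.202]]
350 143 [70, 80, 83] [[0.514, -0.203, 0.172]]
350 146 [70, 81, 84] [[0.514, -0.197, 0.165]]
350 149 [68, 78, 81] [[0.514, -0.201, 0.154]]
350 152 [72, 81, 85] [[0.513, -0.2, 0.145]]
350 155 [64, 75, 77] [[0.513, -0.198, 0.137]]
350 158 [71, 81, 85] [[0.513, -0.198, 0.127]]
350 161 [66, 75, 79] [[0.512, -0.194, 0.119]]
350 164 [62, 78, 89] [[0.512, -0.196, 0.109]]
350 167 [0, 57, 129] [[0.512, -0.197, 0.099]]
350 170 [2, 46, 104] [[0.511, -0.2, 0.088]]
350 173 [76, 87, 100] [[0.511, -0.361, 0.001]]
354 140 [66, 74, 77] [[0.504, -0.114, 0.217]]
354 143 [76, 87, 92] [[0.503, -0.117, 0.207]]
354 146 [73, 85, 88] [[0.503, -0.118, 0.198]]
354 149 [70, 82, 85] [[0.503, -0.119, 0.189]]
354 152 [78, 89, 93] [[0.502, -0.192, 0.149]]
354 155 [77, 89, 92] [[0.502, -0.195, 0.138]]
354 158 [77, 89, 92] [[0.501, -0.193, 0.13]]
354 161 [78, 89, 93] [[0.501, -0.192, 0.121]]
354 164 [49, 73, 104] [[0.5, -0.209, 0.104]]
354 167 [0, 45, 102] [[0.5, -0.204, 0.096]]
354 170 [4, 48, 104] [[0.5, -0.207, 0.085]]
354 173 [88, 95, 96] [[0.498, -0.354, 0.004]]
358 140 [69, 80, 84] [[0.493, -0.118, 0.216]]
358 143 [75, 86, 89] [[0.493, -0.127, 0.204]]
358 146 [77, 88, 92] [[0.492, -0.124, 0.196]]
358 149 [78, 89, 92] [[0.486, -0.567, 0.001]]
358 152 [85, 93, 94] [[0.485, -0.533, 0.003]]
358 155 [85, 92, 92] [[0.485, -0.515, -0.0]]
358 158 [84, 91, 90] [[0.485, -0.488, -0.0]]
358 161 [90, 97, 95] [[0.485, -0.47, -0.004]]
358 164 [0, 83, 185] [[0.489, -0.211, 0.103]]
358 167 [0, 45, 104] [[0.488, -0.208, 0.095]]
358 170 [2, 47, 104] [[0.488, -0.207, 0.085]]
358 173 [89, 96, 95] [[0.485, -0.364, 0.0]]
```

View pics/s3.png

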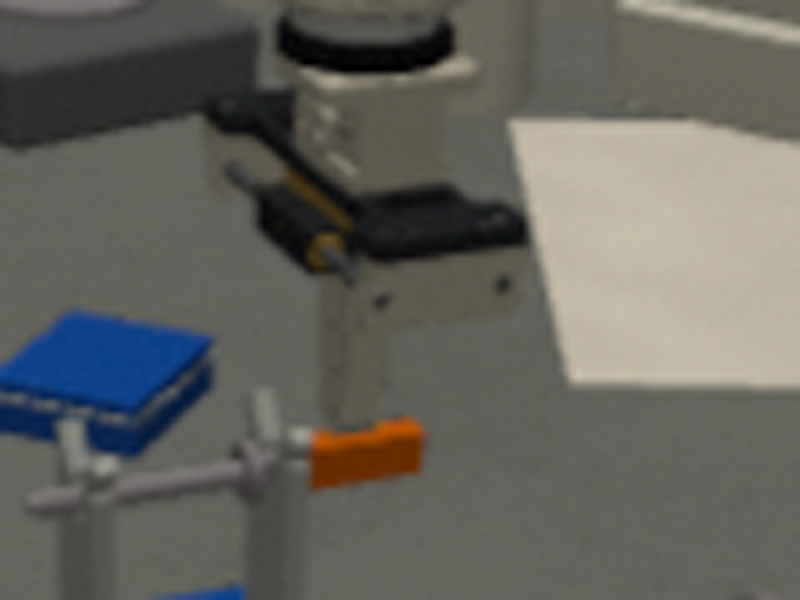

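The side crop shows the shut fingers ending just above the handle's top (tip ≈ (350,425) px, z ≈ 0.105), although the fingertip should be at 0.071. The handle itself is undisturbed. I'll check how far the real tips stand from the reported TCP in the earlier views.

```bash
python3 - <<'E'
from h import *
from plant import arm
for n,eef,yaw in(('w1',[.5164,.1714,.2537],35),('w2',[.4587,-.2323,.2537],25.4)):
    m=np.load(n+'.npz');p,d=m['p'],m['d'];print(n,m['xyz'].round(3))
    roi=np.zeros(d.shape,bool);roi[225:300,170:450]=1
    P=cloud(m,d,roi);P=P[P[:,2]>.15]-eef
    print('lowest finger z rel TCP',np.percentile(P[:,2],[0,.5,1,2,5]).round(4))
m=np.load('w3.npz');roi=np.zeros(m['d'].shape,bool);roi[225:300,170:450]=1
P=cloud(m,m['d'],roi);P=P[P[:,2]>.1035]-[.507,-.2095,.079];print(np.percentile(P[:,2],[0,1,5]).round(4),m['xyz'])
s=arm.state();print(s['eef_pos'],s['joint_pos'])
m=arm.camera_model('wrist');print(rot(s['tcp_rot']).inv().apply(m['xyz']-s['eef_pos']))
E
```

```text
w1 [0.582 0.218 0.444]
lowest finger z rel TCP [0.0235 0.0253 0.0264 0.0281 0.0324]
w2 [ 0.531 -0.197  0.444]
lowest finger z rel TCP [0.0235 0.0255 0.0266 0.0283 0.0328]
[0.0245 0.0299 0.0411] [ 0.57978642 -0.17511572  0.26943687]
[ 0.50692441 -0.20952356  0.07901316] [-4.38426848e-01 -1.05709918e-01  1.85252498e+00 -2.98791513e-05
  1.39487318e+00  7.01473264e-01]
[ 0.08056264 -0.00084255 -0.19043131]
```

The physical fingertips sit about 31 mm higher than documented, at TCP +23.5 mm. I'll use that offset: open, go down 31 mm more and close.

play_rows:
  moves: [0.1, 0, 0, -0.005, 0, 0, 0, 0.1, 0, 0, 0, 0, 0, 0, 0.1, 0, 0, 0, 0, 0, 0, 0.1, 0, 0, 0, 0, 0, 0, 0.1, 0, 0, 0, 0, 0, 0]

```text
time: 7.18
eef_pos: [0.5069, -0.2095, 0.084]
tcp_rot: [-0.0, 0.977, 0.214, -0.0]
force: [0.4, 0.1, -0.2]
opening: 0.0457
gripper_force: 0.0
```

play_rows:
  moves: [0.1, 0, 0, 0.012, 0, 0, 0, 0.1, 0, 0, 0.012, 0, 0, 0, 0.1, 0, 0, 0.012, 0, 0, 0, -0.6, 0, 0, 0, 0, 0, 0, -0.6, 0, 0, 0, 0, 0, 0]

```text
time: 7.8
eef_pos: [0.5071, -0.2096, 0.0483]
tcp_rot: [0.0, 0.977, 0.214, 0.0]
force: [1.1, -0.5, -0.4]
opening: 0.0354
gripper_force: 0.0
```

play_rows:
  moves: [-0.6, 0, 0, 0, 0, 0, 0, -1, 0, 0, 0, 0, 0, 0, -1, 0, 0, 0, 0, 0, 0, -1, 0, 0, 0, 0, 0, 0, -1, 0, 0, 0, 0, 0, 0]

```text
time: 8.43
eef_pos: [0.5071, -0.2096, 0.0483]
tcp_rot: [0.0, 0.977, 0.214, 0.0]
force: [0.0, -0.1, 4.4]
opening: 0.0155
gripper_force: 50.0
```

Gripped at 15.5 mm with 50 N. Now I lift and check.

play_rows:
  moves: [-1, 0, 0, -0.01, 0, 0, 0, -1, 0, 0, -0.02, 0, 0, 0, -1, 0, 0, -0.03, 0, 0, 0, -1, 0, 0, -0.03, 0, 0, 0, -1, 0, 0, -0.02, 0, 0, 0]

```text
time: 9.05
eef_pos: [0.5073, -0.2097, 0.1607]
tcp_rot: [0.001, 0.977, 0.214, 0.001]
force: [-0.4, 0.5, -0.5]
opening: 0.0155
gripper_force: 50.0
```

```bash
python3 look.py w4; cat > rod.py <<'E'
import sys
from h import *
from plant import arm
n=sys.argv[1];yaw=float(sys.argv[2]);h0,h1=map(float,sys.argv[3:5])
s=arm.state();m=np.load(n+'.npz');p,d=m['p'],m['d']
T=rot(s['tcp_rot'])
ok=(d>0);P=cloud(m,d,ok);v,u=np.nonzero(ok)
Q=T.inv().apply(P-s['eef_pos'])
sel=(abs(Q[:,1])<.02)&(Q[:,0]>.012)&(Q[:,0]<.18)&(Q[:,2]<h1)&(Q[:,2]>h0)
Q=Q[sel]
for a in np.arange(.01,.17,.01):
    k=(Q[:,0]>a)&(Q[:,0]<a+.01)
    if k.sum()>8:
        q=Q[k];z0=np.percentile(q[:,2],10);print(round(a*1000),k.sum(),'y %.1f..%.1f mid %.1f'%(q[:,1].min()*1e3,q[:,1].max()*1e3,(q[:,1].min()+q[:,1].max())*500),'top z(tool) %.1f'%(z0*1e3))
print('max x',Q[:,0].max())
E
python3 rod.py w4 0 -.09 -.01
```

```text
9.05 [ 0.5073 -0.2097  0.1607] [-0.41  0.54 -0.49] [-0.44 -0.15  1.76  0.    1.53  0.7 ] [[0.909, 0.418, 0.002], [0.418, -0.909, -0.001], [0.001, 0.002, -1.0]]
10 399 y -9.4..6.4 mid -1.5 top z(tool) -51.0
20 600 y -9.4..6.5 mid -1.4 top z(tool) -50.5
30 392 y -7.1..4.2 mid -1.5 top z(tool) -46.0
40 608 y -15.1..12.2 mid -1.5 top z(tool) -53.0
50 773 y -15.2..12.4 mid -1.4 top z(tool) -51.6
60 455 y -7.0..4.7 mid -1.2 top z(tool) -45.2
70 477 y -6.9..4.5 mid -1.2 top z(tool) -45.2
80 507 y -7.2..4.4 mid -1.4 top z(tool) -45.1
90 551 y -7.1..4.9 mid -1.1 top z(tool) -45.2
100 588 y -7.0..4.7 mid -1.1 top z(tool) -45.1
110 606 y -6.8..4.6 mid -1.1 top z(tool) -45.0
120 645 y -6.7..5.0 mid -0.9 top z(tool) -45.0
max x 0.13085886253881568
```

View pics/w4.png

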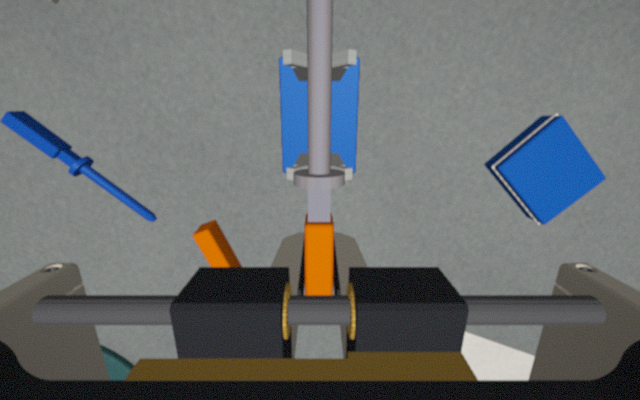

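The rod is held level and straight: handle at (318,255), shoulder at (319,180), no tilt or skew. Next I carry it to the front of the nest and turn onto its axis.

play_rows:
  moves: [-1, 0.006, -0.021, 0, 0, 0, 0, -1, 0.011, -0.042, 0, 0, 0, 0, -1, 0.011, -0.042, 0, 0, 0, 0, -1, 0.011, -0.042, 0, 0, 0, 0, -1, 0.011, -0.042, 0, 0, 0, 0]

```text
time: 9.72
eef_pos: [0.4722, -0.0148, 0.1569]
tcp_rot: [-0.0, 0.977, 0.214, -0.001]
force: [0.8, 0.3, -1.1]
opening: 0.0158
gripper_force: 50.0
```

play_rows:
  moves: [-1, 0.011, -0.042, 0, 0, 0, 0, -1, 0.011, -0.042, 0, 0, 0, 0, -1, 0.011, -0.042, 0, 0, 0, 0, -1, 0.011, -0.042, 0, 0, 0, 0, -1, 0.011, -0.042, 0, 0, 0, 0]

```text
time: 10.35
eef_pos: [0.4341, 0.1986, 0.157]
tcp_rot: [0.0, 0.977, 0.214, -0.001]
force: [0.1, -0.2, -1.4]
opening: 0.0159
gripper_force: 50.0
```

play_rows:
  moves: [-1, 0.01, -0.029, 0, 0, 0, 0, -1, 0, 0, 0, 0, 0, 10, -1, 0, 0, 0, 0, 0, 10, -1, 0, 0, 0, 0, 0, 10, -1, 0, 0, 0, 0, 0, 10]

```text
time: 10.98
eef_pos: [0.4315, 0.2278, 0.1568]
tcp_rot: [0.0, 0.991, -0.136, -0.001]
force: [-0.1, 0.2, -2.4]
opening: 0.0156
gripper_force: 50.0
```

play_rows:
  moves: [-1, 0, 0, 0, 0, 0, 5.2, -1, 0, 0, 0.03, 0, 0, 0, -1, 0, 0, 0, 0, 0, 0, -1, 0, 0, 0, 0, 0, 0]

```text
time: 11.48
eef_pos: [0.4323, 0.2277, 0.1285]
tcp_rot: [0.0, 0.984, -0.178, -0.0]
force: [-0.2, 0.6, -1.4]
opening: 0.0158
gripper_force: 50.0
```

```bash
python3 look.py w5; python3 rod.py w5 0 -.09 -.01; python3 - <<'E'
from h import *
from plant import arm
s=arm.state();T=rot(s['tcp_rot']);m=np.load('w5.npz');p,d=m['p'],m['d']
tx=T.as_matrix()[:,0];print('yaw',np.degrees(np.arctan2(tx[1],tx[0])),'tiltz',tx[2])
bk=(p.max(2)<75);gr=hsv(p,(60,60,20),(95,255,160))
for k,mk in(('black',bk&~gr),('green',gr),('white',hsv(p,(0,0,125),(180,60,255)))):
    P=cloud(m,d,mk);Q=T.inv().apply(P-s['eef_pos'])
    for lo,hi in((.085,.1),(.055,.066),(.005,.015)):
        k2=(P[:,2]>lo)&(P[:,2]<hi)&(Q[:,0]>.1)&(abs(Q[:,1])<.07)
        if k2.sum()>30:
            r=cv2.minAreaRect(Q[k2,:2].astype(np.float32));print(k,lo,k2.sum(),'x',np.percentile(Q[k2,0],[1,99]).round(4),'y',np.percentile(Q[k2,1],[1,99]).round(4),'angle',r[2],'ctr',r[0],'zmed',np.median(P[k2,2]).round(4))
E
```

```text
11.475 [0.4323 0.2277 0.1285] [-0.18  0.56 -1.44] [ 0.43 -0.28  1.92  0.    1.5   2.36] [[0.937, -0.35, -0.0], [-0.35, -0.937, 0.0], [-0.0, 0.0, -1.0]]
10 414 y -9.1..6.8 mid -1.1 top z(tool) -52.6
20 581 y -9.1..6.8 mid -1.1 top z(tool) -52.1
30 391 y -6.8..5.0 mid -0.9 top z(tool) -47.7
40 655 y -14.8..12.5 mid -1.1 top z(tool) -54.8
50 733 y -14.9..12.8 mid -1.1 top z(tool) -51.7
60 463 y -6.6..5.0 mid -0.8 top z(tool) -47.0
70 485 y -6.5..4.9 mid -0.8 top z(tool) -47.0
80 493 y -6.9..4.7 mid -1.1 top z(tool) -46.9
90 563 y -6.8..5.2 mid -0.8 top z(tool) -46.8
100 592 y -6.6..5.1 mid -0.8 top z(tool) -46.9
110 612 y -6.5..4.9 mid -0.8 top z(tool) -46.9
120 596 y -6.4..5.3 mid -0.5 top z(tool) -46.8
max x 0.12994171140053662
yaw -20.49425624346757 tiltz 0.0004070661503923225
white 0.005 1373 x [0.1605 0.1844] y [-0.044   0.0448] angle 0.11845796555280685 ctr (0.17259465157985687, 0.00043957680463790894) zmed 0.0097
```

View pics/w5.png

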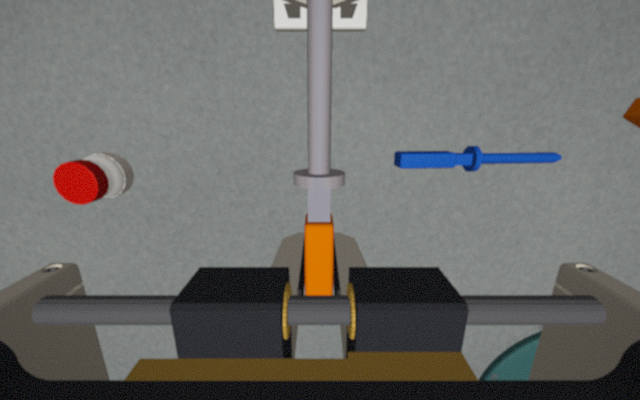

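The view shows the rod aimed at the nest's front edge (base at (320,15)), symmetric about it to within ~1 mm; the jar and blue rod are well clear. The rod needs +1.2 mm in tool y and 99.8 mm down. Then I start threading gently.

play_rows:
  moves: [-1, 0, 0.0012, 0.025, 0, 0, 0, -1, 0, 0, 0.03, 0, 0, 0, -1, 0, 0, 0.03, 0, 0, 0, -1, 0, 0, 0.0148, 0, 0, 0, -1, 0, 0, 0, 0, 0, 0]

```text
time: 12.15
eef_pos: [0.4322, 0.2263, 0.0283]
tcp_rot: [0.0, 0.984, -0.178, -0.0]
force: [0.4, -0.3, -1.9]
opening: 0.016
gripper_force: 50.0
```

play_rows:
  moves: [-1, 0.007, 0, 0, 0, 0, 0, -1, 0.007, 0, 0, 0, 0, 0, -1, 0.007, 0, 0, 0, 0, 0, -1, 0.004, 0, 0, 0, 0, 0, -1, 0, 0, 0, 0, 0, 0]

```text
time: 12.78
eef_pos: [0.4559, 0.2173, 0.0282]
tcp_rot: [0.0, 0.984, -0.178, -0.0]
force: [0.2, -0.5, -0.7]
opening: 0.0155
gripper_force: 50.0
```

```bash
python3 - <<'E'
from h import *
from plant import arm
m=arm.camera_model('side');p,d=arm.snapshot('side')
s=arm.state();print(s['eef_pos'],s['force'],s['moment'])
# knob/rod profile in the side view
a=cv2.resize(p[215:285,265:365],(800,560),interpolation=cv2.INTER_CUBIC);cv2.imwrite('pics/s6.png',a)
E
```

```text
[0.45572194 0.2174448  0.02820647] [-2.46634741e-01  5.73666925e-05 -1.19416545e+00] [0.09327955 0.22718558 0.00049708]
```

View pics/s6.png

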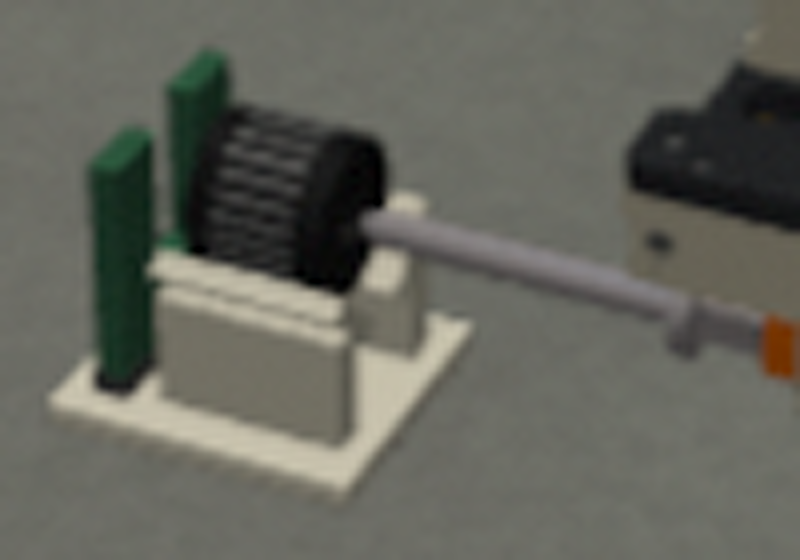

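The rod tip is right at the middle of the knob's front face (370,225), and the rod is level with the bore. Threading on, watching the force.

play_rows:
  moves: [-1, 0.004, 0, 0, 0, 0, 0, -1, 0.004, 0, 0, 0, 0, 0, -1, 0.004, 0, 0, 0, 0, 0, -1, 0.004, 0, 0, 0, 0, 0, -1, 0, 0, 0, 0, 0, 0]

```text
time: 13.45
eef_pos: [0.4709, 0.2118, 0.0282]
tcp_rot: [0.0, 0.984, -0.178, -0.0]
force: [0.3, 0.1, -1.8]
opening: 0.0157
gripper_force: 50.0
```

play_rows:
  moves: [-1, 0.004, 0, 0, 0, 0, 0, -1, 0.004, 0, 0, 0, 0, 0, -1, 0.004, 0, 0, 0, 0, 0, -1, 0.004, 0, 0, 0, 0, 0, -1, 0, 0, 0, 0, 0, 0]

```text
time: 14.08
eef_pos: [0.4859, 0.2062, 0.0282]
tcp_rot: [0.0, 0.984, -0.178, -0.0]
force: [-0.1, -0.4, -0.4]
opening: 0.0153
gripper_force: 50.0
```

play_rows:
  moves: [-1, 0.008, 0, 0, 0, 0, 0, -1, 0.008, 0, 0, 0, 0, 0, -1, 0.008, 0, 0, 0, 0, 0, -1, 0.006, 0, 0, 0, 0, 0, -1, 0, 0, 0, 0, 0, 0]

```text
time: 14.7
eef_pos: [0.5141, 0.1956, 0.0281]
tcp_rot: [0.0, 0.984, -0.178, -0.0]
force: [-0.5, -1.2, -1.4]
opening: 0.0157
gripper_force: 50.0
```

play_rows:
  moves: [-1, 0.008, 0, 0, 0, 0, 0, -1, 0.008, 0, 0, 0, 0, 0, -1, 0.008, 0, 0, 0, 0, 0, -1, 0.004, 0, 0, 0, 0, 0, -1, 0, 0, 0, 0, 0, 0]

```text
time: 15.32
eef_pos: [0.5402, 0.1858, 0.0281]
tcp_rot: [0.0, 0.984, -0.178, -0.0]
force: [0.1, 0.0, -1.9]
opening: 0.0157
gripper_force: 50.0
```

```bash
cat > st.py <<'E'
from h import *
from plant import arm
s=arm.state();e=np.array([.9367,-.350,0]);n=np.array([.35,.9367,0])
print('t',s['time'],'s',(e@s['eef_pos']).round(5),'lat',(n@s['eef_pos']).round(5),'z',s['eef_pos'][2].round(5),'F along',(e@s['force']).round(2),'lat',(n@s['force']).round(2),'Fz',s['force'][2].round(2),'M',s['moment'].round(3))
E
python3 st.py; python3 look.py w7; python3 - <<'E'
from h import *
from plant import arm
s=arm.state();T=rot(s['tcp_rot']);m=np.load('w7.npz');p,d=m['p'],m['d']
P=cloud(m,d,d>0);Q=T.inv().apply(P-s['eef_pos'])
# profile along the rod top: height vs tool x, central strip
k=(abs(Q[:,1]+.001)<.004)
for a in np.arange(.01,.135,.005):
    j=k&(Q[:,0]>a)&(Q[:,0]<a+.005)
    if j.sum()>3: print(round(a*1e3),j.sum(),'z med %.1f'%(np.median(P[j,2])*1e3))
E
```

```text
t 15.325 s 0.44092 lat 0.36313 z 0.02812 F along 0.05 lat 0.06 Fz -1.93 M [ 0.037  0.204 -0.014]
15.325 [0.5402 0.1858 0.0281] [ 0.07  0.04 -1.93] [ 0.29 -0.01  1.85  0.    1.3   2.22] [[0.936, -0.351, -0.0], [-0.351, -0.936, -0.0], [-0.0, 0.0, -1.0]]
10 122 z med 80.6
15 135 z med 80.6
20 1624 z med 167.9
25 657 z med 153.8
30 462 z med 150.9
35 137 z med 75.5
40 82 z med 75.6
45 158 z med 83.2
50 200 z med 75.6
55 145 z med 74.7
60 87 z med 75.6
65 212 z med 94.7
70 219 z med 94.8
75 246 z med 94.9
80 227 z med 95.1
85 246 z med 94.9
90 252 z med 94.9
95 272 z med 94.9
100 271 z med 94.8
105 200 z med 94.6
110 78 z med 74.6
115 220 z med 74.6
120 229 z med 74.5
125 199 z med 74.5
```

The depth profile confirms the knob is threaded: it spans tool x 65–110 mm (top at z = 0.095), about 12 mm ahead of the shoulder. I'll close the gap slowly.

play_rows:
  moves: [-1, 0.003, 0, 0, 0, 0, 0, -1, 0.003, 0, 0, 0, 0, 0, -1, 0.003, 0, 0, 0, 0, 0, -1, 0.002, 0, 0, 0, 0, 0, -1, 0.001, 0, 0, 0, 0, 0]

```text
time: 16.0
eef_pos: [0.5513, 0.1817, 0.0282]
tcp_rot: [-0.0, 0.984, -0.178, -0.0]
force: [0.0, 0.5, -1.7]
opening: 0.0159
gripper_force: 50.0
```

play_rows:
  moves: [-1, 0.001, 0, 0, 0, 0, 0, -1, 0.001, 0, 0, 0, 0, 0, -1, 0.001, 0, 0, 0, 0, 0, -1, 0.001, 0, 0, 0, 0, 0, -1, 0.001, 0, 0, 0, 0, 0]

```text
time: 16.62
eef_pos: [0.5559, 0.18, 0.0283]
tcp_rot: [-0.0, 0.984, -0.178, -0.0]
force: [-1.5, 0.9, 0.0]
opening: 0.0157
gripper_force: 50.0
```

```bash
python3 st.py
```

```text
t 16.625 s 0.45773 lat 0.36319 z 0.02825 F along -1.68 lat 0.3 Fz 0.0 M [ 0.183  0.6   -0.031]
```

play_rows:
  moves: [-1, 0.001, 0, 0, 0, 0, 0, -1, 0.001, 0, 0, 0, 0, 0, -1, 0.001, 0, 0, 0, 0, 0, -1, 0.001, 0, 0, 0, 0, 0, -1, 0.001, 0, 0, 0, 0, 0]

```text
time: 17.25
eef_pos: [0.5606, 0.1782, 0.0282]
tcp_rot: [0.0, 0.984, -0.178, -0.0]
force: [-2.1, 1.2, -1.6]
opening: 0.0156
gripper_force: 50.0
```

play_rows:
  moves: [-1, 0.0008, 0, 0, 0, 0, 0, -1, 0.0008, 0, 0, 0, 0, 0, -1, 0.0006, 0, 0, 0, 0, 0, -1, 0.0004, 0, 0, 0, 0, 0, -1, 0, 0, 0, 0, 0, 0]

```text
time: 17.88
eef_pos: [0.5631, 0.1773, 0.0283]
tcp_rot: [0.0, 0.984, -0.178, 0.0]
force: [-0.9, 2.4, -0.7]
opening: 0.0152
gripper_force: 50.0
```

```bash
python3 st.py
```

```text
t 17.875 s 0.46539 lat 0.36318 z 0.02826 F along -1.72 lat 1.91 Fz -0.72 M [0.181 0.493 0.012]
```

play_rows:
  moves: [-1, 0.0007, 0, 0, 0, 0, 0, -1, 0.0007, 0, 0, 0, 0, 0, -1, 0.0006, 0, 0, 0, 0, 0, -1, 0.0005, 0, 0, 0, 0, 0, -1, 0, 0, 0, 0, 0, 0]

```text
time: 18.5
eef_pos: [0.5654, 0.1765, 0.0282]
tcp_rot: [0.0, 0.984, -0.178, 0.0]
force: [-1.4, -0.3, 0.4]
opening: 0.0159
gripper_force: 50.0
```

```bash
python3 st.py
```

```text
t 18.5 s 0.46786 lat 0.36318 z 0.02824 F along -1.2 lat -0.72 Fz 0.39 M [0.207 0.429 0.036]
```

play_rows:
  moves: [-1, 0.0007, 0, 0, 0, 0, 0, -1, 0.0006, 0, 0, 0, 0, 0, -1, 0.0006, 0, 0, 0, 0, 0, -1, 0.0006, 0, 0, 0, 0, 0, -1, 0, 0, 0, 0, 0, 0]

```text
time: 19.12
eef_pos: [0.5669, 0.1758, 0.0281]
tcp_rot: [0.0, 0.984, -0.178, -0.001]
force: [-10.2, 3.2, 2.6]
opening: 0.0156
gripper_force: 50.0
```

About 10.7 N at the wall: hold.

play_rows:
  moves: [-1, 0, 0, 0, 0, 0, 0, -1, 0, 0, 0, 0, 0, 0]

```text
time: 19.38
eef_pos: [0.5668, 0.1758, 0.0281]
tcp_rot: [0.0, 0.984, -0.178, -0.001]
force: [-10.8, 2.5, 2.0]
opening: 0.016
gripper_force: 50.0
```

```bash
python3 st.py
```

```text
t 19.375 s 0.46942 lat 0.36311 z 0.0281 F along -10.95 lat -1.47 Fz 2.04 M [ 0.493  1.761 -0.01 ]
```

play_rows:
  moves: [-1, 0, 0, 0, 0, 0, 0, -1, 0, 0, 0, 0, 0, 0, -1, 0, 0, 0, 0, 0, 0, -1, 0, 0, 0, 0, 0, 0, -1, 0, 0, 0, 0, 0, 0]

```text
time: 20.0
eef_pos: [0.5669, 0.1758, 0.0281]
tcp_rot: [0.0, 0.984, -0.178, -0.001]
force: [-10.2, 2.8, 1.9]
opening: 0.0158
gripper_force: 50.0
```

play_rows:
  moves: [-1, 0, 0, 0, 0, 0, 0, -1, 0, 0, 0, 0, 0, 0, -1, 0, 0, 0, 0, 0, 0, -1, 0, 0, 0, 0, 0, 0, -1, 0, 0, 0, 0, 0, 0]

```text
time: 20.62
eef_pos: [0.5669, 0.1758, 0.0281]
tcp_rot: [0.0, 0.984, -0.178, -0.001]
force: [-9.9, 4.4, 2.9]
opening: 0.0156
gripper_force: 50.0
```

```bash
python3 st.py
```

```text
t 20.625 s 0.46943 lat 0.36311 z 0.02807 F along -10.82 lat 0.61 Fz 2.89 M [0.475 1.792 0.006]
```

Held for more than 1.5 s at about 10.5 N. Now I ease off the spring so the knob stays against the shoulder.

play_rows:
  moves: [-1, -0.0004, 0, 0, 0, 0, 0, -1, -0.0004, 0, 0, 0, 0, 0, -1, -0.0004, 0, 0, 0, 0, 0, -1, -0.0003, 0, 0, 0, 0, 0, -1, 0, 0, 0, 0, 0, 0]
  newtons: 60

```text
time: 21.25
eef_pos: [0.5664, 0.176, 0.0282]
tcp_rot: [0.0, 0.984, -0.178, 0.0]
force: [-0.8, 0.8, -1.8]
opening: 0.0157
gripper_force: 60.0
```

```bash
python3 st.py
```

```text
t 21.25 s 0.46889 lat 0.36313 z 0.02819 F along -1.06 lat 0.42 Fz -1.78 M [0.064 0.547 0.016]
```

play_rows:
  moves: [-1, 0, 0, -0.001, 0, 0, 0, -1, 0, 0, -0.001, 0, 0, 0, -1, 0, 0, -0.001, 0, 0, 0, -1, 0, 0, -0.002, 0, 0, 0, -1, 0, 0, -0.003, 0, 0, 0]

```text
time: 21.88
eef_pos: [0.566, 0.1761, 0.036]
tcp_rot: [0.0, 0.984, -0.178, -0.0]
force: [-2.5, 1.7, -5.1]
opening: 0.0156
gripper_force: 60.0
```

play_rows:
  moves: [-1, 0, 0, -0.004, 0, 0, 0, -1, 0, 0, -0.006, 0, 0, 0, -1, 0, 0, -0.006, 0, 0, 0, -1, 0, 0, -0.004, 0, 0, 0, -1, 0, 0, -0.002, 0, 0, 0]

```text
time: 22.5
eef_pos: [0.5664, 0.1762, 0.0586]
tcp_rot: [-0.0, 0.984, -0.178, 0.0]
force: [-4.0, 0.4, -4.7]
opening: 0.0155
gripper_force: 60.0
```

```bash
python3 st.py; python3 look.py w8; cat > prof.py <<'E'
import sys
from h import *
from plant import arm
s=arm.state();T=rot(s['tcp_rot']);m=np.load(sys.argv[1]+'.npz');p,d=m['p'],m['d']
P=cloud(m,d,d>0);Q=T.inv().apply(P-s['eef_pos'])
k=(abs(Q[:,1]+.001)<.004)&(Q[:,2]<-.03)
for a in np.arange(.036,.135,.003):
    j=k&(Q[:,0]>a)&(Q[:,0]<a+.003)
    if j.sum()>3: print(round(a*1e3),'%.1f'%(-np.median(Q[j,2])*1e3),end=' | ')
E
python3 prof.py w7;echo; python3 prof.py w8
```

```text
t 22.5 s 0.46885 lat 0.36325 z 0.05861 F along -3.9 lat -1.04 Fz -4.68 M [0.386 1.092 0.063]
22.5 [0.5664 0.1762 0.0586] [-4.02  0.39 -4.68] [0.26 0.01 1.78 0.   1.36 2.19] [[0.937, -0.35, 0.0], [-0.35, -0.937, 0.0], [0.0, -0.0, -1.0]]
36 35.8 | 39 36.0 | 42 36.2 | 45 36.2 | 48 36.1 | 51 36.4 | 54 36.3 | 57 36.2 | 60 36.1 | 63 36.2 | 66 36.2 | 69 36.2 | 72 36.1 | 75 36.1 | 78 35.7 | 
36 47.1 | 39 47.0 | 42 47.0 | 45 54.6 | 48 54.5 | 51 63.1 | 54 63.3 | 57 63.2 | 60 63.3 | 63 63.3 | 66 63.3 | 69 63.4 | 72 63.2 | 75 63.2 | 78 63.3 | 81 63.2 | 84 63.2 | 87 62.9 | 90 62.9 | 93 62.6 | 96 46.1 | 99 45.7 | 102 45.6 | 105 45.6 | 108 45.5 | 111 45.6 | 114 45.4 | 117 45.4 | 120 45.4 | 123 45.3 | 126 45.4 | 129 44.5 |
```

The knob is up on the rod and flush with the shoulder (shoulder at 45–51 mm, knob at 51–96). I back off 1 mm, lift clear of the wall and tip the rod up a few degrees so the knob stays seated.

play_rows:
  moves: [-1, -0.0005, 0, 0, 0, 0, 0, -1, -0.0005, 0, -0.002, 0, 0, 0, -1, 0, 0, -0.006, 0, 0, 0, -1, 0, 0, -0.008, 0, 0, 0, -1, 0, 0, -0.008, 0, 0, 0]

```text
time: 23.18
eef_pos: [0.5656, 0.1765, 0.0832]
tcp_rot: [-0.0, 0.984, -0.178, 0.0]
force: [-0.5, -0.4, -2.9]
opening: 0.0155
gripper_force: 60.0
```

play_rows:
  moves: [-1, 0, 0, -0.01, 0, 0, 0, -1, 0, 0, -0.02, 0, 0, 0, -1, 0, 0, -0.03, 0, 0, 0, -1, 0, 0, -0.02, 0, 2, 0, -1, 0, 0, -0.01, 0, 3, 0]

```text
time: 23.8
eef_pos: [0.5655, 0.1766, 0.1738]
tcp_rot: [0.008, 0.983, -0.178, 0.045]
force: [0.8, 0.2, -2.9]
opening: 0.0156
gripper_force: 60.0
```

```bash
python3 st.py; python3 look.py w9; python3 prof.py w9
```

```text
t 23.8 s 0.46791 lat 0.36333 z 0.17384 F along 0.65 lat 0.49 Fz -2.95 M [ 0.11   0.474 -0.043]
23.8 [0.5655 0.1766 0.1738] [ 0.78  0.23 -2.95] [ 0.29 -0.11  1.7  -0.05  1.47  2.22] [[0.932, -0.351, 0.086], [-0.349, -0.936, -0.031], [0.092, -0.001, -0.996]]
36 46.2 | 39 46.2 | 42 46.4 | 45 53.9 | 48 53.9 | 51 62.3 | 54 62.8 | 57 62.6 | 60 62.9 | 63 62.6 | 66 62.7 | 69 62.7 | 72 62.8 | 75 62.5 | 78 62.7 | 81 62.5 | 84 62.5 | 87 62.4 | 90 62.2 | 93 62.2 | 96 60.3 | 99 44.9 | 102 45.1 | 105 45.1 | 108 45.0 | 111 45.0 | 114 44.8 | 117 44.9 | 120 45.0 | 123 44.9 | 126 45.0 | 129 44.3 |
```

```bash
python3 - <<'E'
from h import *
from plant import arm
s=arm.state();T=rot(s['tcp_rot'])
print('shift',T.inv().apply(np.array([.5071,-.2096,.1738])-s['eef_pos']).round(4))
tx=T.as_matrix()[:,0];y=np.degrees(np.arctan2(tx[1],tx[0]));print('yaw',y,'turn',T.inv().apply([0,0,24.7-y]).round(2))
E
```

```text
shift [0.0806 0.3824 0.0079]
yaw -20.501816348261286 turn [  4.28  -0.07 -45.  ]
```

play_rows:
  moves: [-1, 0.0027, 0.0127, 0.0003, 0, 0, 0, -1, 0.0054, 0.0255, 0.0005, 0, 0, 0, -1, 0.0054, 0.0255, 0.0005, 0, 0, 0, -1, 0.0054, 0.0255, 0.0005, 0, 0, 0, -1, 0.0054, 0.0255, 0.0005, 0, 0, 0]

```text
time: 24.48
eef_pos: [0.5469, 0.0591, 0.1708]
tcp_rot: [0.008, 0.983, -0.178, 0.042]
force: [-0.1, -0.7, -3.1]
opening: 0.0157
gripper_force: 60.0
```

play_rows:
  moves: [-1, 0.0054, 0.0255, 0.0005, 0, 0, 0, -1, 0.0054, 0.0255, 0.0005, 0, 0, 0, -1, 0.0054, 0.0255, 0.0005, 0, 0, 0, -1, 0.0054, 0.0255, 0.0005, 0, 0, 0, -1, 0.0054, 0.0255, 0.0005, 0, 0, 0]

```text
time: 25.1
eef_pos: [0.5274, -0.0697, 0.1707]
tcp_rot: [0.008, 0.983, -0.178, 0.042]
force: [-0.4, -0.1, -2.6]
opening: 0.016
gripper_force: 60.0
```

play_rows:
  moves: [-1, 0.0054, 0.0255, 0.0005, 0, 0, 0, -1, 0.0054, 0.0255, 0.0005, 0, 0, 0, -1, 0.0054, 0.0255, 0.0005, 0, 0, 0, -1, 0.0054, 0.0255, 0.0005, 0, 0, 0, -1, 0.0054, 0.0255, 0.0005, 0, 0, 0]

```text
time: 25.72
eef_pos: [0.508, -0.1985, 0.1705]
tcp_rot: [0.008, 0.983, -0.178, 0.042]
force: [0.3, 0.2, -3.6]
opening: 0.0153
gripper_force: 60.0
```

play_rows:
  moves: [-1, 0.0027, 0.0127, 0.0003, 0, 0, 0, -1, 0, 0, 0, 0.53, 0, -5.6, -1, 0, 0, 0, 0.53, 0, -5.6, -1, 0, 0, 0, 0.53, 0, -5.6, -1, 0, 0, 0, 0.53, 0, -5.6]

```text
time: 26.35
eef_pos: [0.5068, -0.2099, 0.171]
tcp_rot: [-0.002, 0.999, 0.019, 0.043]
force: [0.9, -0.6, -3.1]
opening: 0.0152
gripper_force: 60.0
```

play_rows:
  moves: [-1, 0, 0, 0, 0.53, 0, -5.6, -1, 0, 0, 0, 0.53, 0, -5.6, -1, 0, 0, 0, 0.53, 0, -5.6, -1, 0, 0, 0, 0.53, 0, -5.6, -1, 0, 0, 0, 0, 0, 0]

```text
time: 26.98
eef_pos: [0.5069, -0.21, 0.1711]
tcp_rot: [-0.012, 0.976, 0.211, 0.043]
force: [-0.4, 1.2, -3.5]
opening: 0.0156
gripper_force: 60.0
```

```bash
python3 look.py w10; python3 prof.py w10; python3 - <<'E'
from h import *
from plant import arm
s=arm.state();T=rot(s['tcp_rot'])
e=np.array([np.cos(np.radians(24.7)),np.sin(np.radians(24.7)),0])
# level target attitude
M=np.c_[e,[e[1],-e[0],0],[0,0,-1]];L=R.from_matrix(M)
print('\nturn to level',(T.inv()*L).as_rotvec(degrees=True).round(2))
print('shift after levelling, level axes',L.inv().apply(np.array([.5071,-.2096,.0483])-s['eef_pos']).round(4))
E
```

```text
26.975 [ 0.5069 -0.21    0.1711] [-0.38  1.15 -3.51] [-0.48 -0.19  1.78  0.07  1.5   0.66] [[0.907, 0.414, 0.078], [0.412, -0.91, 0.042], [0.089, -0.006, -0.996]]
36 47.0 | 39 46.8 | 42 47.1 | 45 54.7 | 48 54.7 | 51 63.1 | 54 63.6 | 57 63.6 | 60 63.6 | 63 63.5 | 66 63.8 | 69 63.6 | 72 63.7 | 75 63.6 | 78 63.7 | 81 63.5 | 84 63.6 | 87 63.4 | 90 63.3 | 93 63.2 | 96 62.0 | 99 45.9 | 102 45.9 | 105 46.0 | 108 46.0 | 111 45.8 | 114 46.0 | 117 45.9 | 120 45.9 | 123 46.0 | 126 46.0 | 129 45.6 | 
turn to level [-0.3  -5.09 -0.35]
shift after levelling, level axes [ 0.0003 -0.0004  0.123 ]
```

The knob is still seated (51–97 mm) and the rod is straight in the hand. I'll level it and lower into the slots.

play_rows:
  moves: [-1, 0, 0, 0, -0.15, -2.5, -0.17, -1, 0, 0, 0, -0.15, -2.6, -0.18, -1, 0.0003, -0.0004, 0.01, 0, 0, 0, -1, 0, 0, 0.02, 0, 0, 0, -1, 0, 0, 0.02, 0, 0, 0]

```text
time: 27.65
eef_pos: [0.5069, -0.2095, 0.1196]
tcp_rot: [-0.0, 0.977, 0.215, -0.0]
force: [-0.7, -0.1, -3.1]
opening: 0.0158
gripper_force: 60.0
```

play_rows:
  moves: [-1, 0, 0, 0.015, 0, 0, 0, -1, 0, 0, 0.012, 0, 0, 0, -1, 0, 0, 0.012, 0, 0, 0, -1, 0, 0, 0.01, 0, 0, 0, -1, 0, 0, 0, 0, 0, 0]

```text
time: 28.28
eef_pos: [0.5071, -0.2095, 0.072]
tcp_rot: [-0.0, 0.977, 0.215, -0.0]
force: [0.3, -0.2, -3.2]
opening: 0.0156
gripper_force: 60.0
```

```bash
python3 look.py w11; python3 prof.py w11; python3 rod.py w11 0 -.09 -.03 | tail -4
```

```text
28.275 [ 0.5071 -0.2095  0.072 ] [ 0.27 -0.15 -3.23] [-0.44 -0.1   1.86 -0.    1.38  0.7 ] [[0.908, 0.42, -0.0], [0.42, -0.908, 0.0], [-0.0, -0.0, -1.0]]
36 46.4 | 39 46.3 | 42 46.5 | 45 54.2 | 48 54.2 | 51 62.5 | 54 63.0 | 57 63.0 | 60 62.9 | 63 62.9 | 66 62.9 | 69 63.1 | 72 62.9 | 75 63.1 | 78 63.0 | 81 62.9 | 84 63.0 | 87 62.7 | 90 62.7 | 93 62.6 | 96 61.5 | 99 45.4 | 102 45.4 | 105 45.5 | 108 45.5 | 111 45.6 | 114 45.5 | 117 45.4 | 120 45.4 | 123 45.3 | 126 45.3 | 129 44.9 | 110 892 y -19.9..20.0 mid 0.0 top z(tool) -46.1
120 1568 y -20.0..20.0 mid -0.0 top z(tool) -45.7
130 16 y -6.4..5.1 mid -0.6 top z(tool) -43.5
max x 0.1312936436054586
```

play_rows:
  moves: [-1, 0, 0, 0.006, 0, 0, 0, -1, 0, 0, 0.006, 0, 0, 0, -1, 0, 0, 0.005, 0, 0, 0, -1, 0, 0, 0.003, 0, 0, 0, -1, 0, 0, 0, 0, 0, 0]

```text
time: 28.95
eef_pos: [0.5073, -0.2096, 0.0525]
tcp_rot: [0.0, 0.977, 0.215, 0.0]
force: [-0.0, 0.6, -3.3]
opening: 0.0155
gripper_force: 60.0
```

play_rows:
  moves: [-1, 0, 0, 0.001, 0, 0, 0, -1, 0, 0, 0.001, 0, 0, 0, -1, 0, 0, 0.0005, 0, 0, 0, -1, 0, 0, 0.0005, 0, 0, 0, -1, 0, 0, 0, 0, 0, 0]

```text
time: 29.58
eef_pos: [0.5074, -0.2096, 0.0497]
tcp_rot: [0.0, 0.977, 0.215, 0.0]
force: [0.0, -0.3, -3.1]
opening: 0.0157
gripper_force: 60.0
```

play_rows:
  moves: [-1, 0, 0, 0.0005, 0, 0, 0, -1, 0, 0, 0.0004, 0, 0, 0, -1, 0, 0, 0.0003, 0, 0, 0, -1, 0, 0, 0, 0, 0, 0]

```text
time: 30.08
eef_pos: [0.5074, -0.2097, 0.0486]
tcp_rot: [0.0, 0.977, 0.215, 0.0]
force: [-0.4, 0.4, -2.0]
opening: 0.0153
gripper_force: 60.0
```

```bash
python3 st.py
```

```text
t 30.075 s 0.5487 lat -0.01879 z 0.04862 F along -0.51 lat 0.26 Fz -2.02 M [-0.114  0.258 -0.008]
```

play_rows:
  moves: [-1, 0, 0, 0.0003, 0, 0, 0, -1, 0, 0, 0.0002, 0, 0, 0, -1, 0, 0, 0, 0, 0, 0, -1, 0, 0, 0, 0, 0, 0]

```text
time: 30.58
eef_pos: [0.5075, -0.2097, 0.0483]
tcp_rot: [0.0, 0.977, 0.215, 0.0]
force: [-4.7, 0.6, 4.7]
opening: 0.0153
gripper_force: 60.0
```

It's resting in the slots. I relieve the preload slightly and let go.

play_rows:
  moves: [-1, 0, 0, -0.0003, 0, 0, 0, -1, 0, 0, 0, 0, 0, 0, -0.5, 0, 0, 0, 0, 0, 0, -0.3, 0, 0, 0, 0, 0, 0, 0, 0, 0, 0, 0, 0, 0]
  newtons: 20

```text
time: 31.2
eef_pos: [0.5073, -0.2095, 0.0482]
tcp_rot: [0.0, 0.977, 0.215, 0.0]
force: [1.0, -0.2, 0.3]
opening: 0.0382
gripper_force: 0.0
```

play_rows:
  moves: [0.1, 0, 0, 0, 0, 0, 0, 0.1, 0, 0, 0, 0, 0, 0, 0.1, 0, 0, 0, 0, 0, 0, 0.1, 0, 0, 0, 0, 0, 0, 0.1, 0, 0, -0.005, 0, 0, 0]

```text
time: 31.82
eef_pos: [0.5072, -0.2095, 0.0532]
tcp_rot: [-0.0, 0.977, 0.215, -0.0]
force: [-0.0, 0.8, 0.5]
opening: 0.0512
gripper_force: 0.0
```

play_rows:
  moves: [0.1, 0, 0, -0.02, 0, 0, 0, 0.1, 0, 0, -0.03, 0, 0, 0, 0.1, 0, 0, -0.04, 0, 0, 0, 0.1, 0, 0, -0.04, 0, 0, 0, 0.1, -0.05, 0, -0.02, 0, 0, 0]

```text
time: 32.45
eef_pos: [0.463, -0.2303, 0.2069]
tcp_rot: [0.001, 0.976, 0.216, 0.001]
force: [0.3, -1.2, -0.4]
opening: 0.0509
gripper_force: 0.0
```

```bash
python3 look.py w12; python3 - <<'E'
from h import *
m=np.load('w12.npz');p,d=m['p'],m['d']
c=np.array([.5785,-.1761,0]);a=np.radians(24.7);e=np.array([np.cos(a),np.sin(a),0]);n=np.array([-e[1],e[0],0])
P=cloud(m,d,d>0)-c;x=P@e;y=P@n;z=P[:,2]
k=(abs(y)<.004)&(z<.14)
for b in np.arange(-.12,.085,.004):
    j=k&(x>b)&(x<b+.004)
    if j.sum()>2: print(round(b*1e3),'%.0f'%(np.median(z[j])*1e3),end=' | ')
kb=(z>.098)&(z<.12)&(x>-.03)&(x<.02)&(abs(y)<.03);print('\nknob top y',np.median(y[kb]),z[kb].max())
og=hsv(p,(5,180,120),(18,255,255));Q=cloud(m,d,og)-c;o=(Q[:,2]>.09);print('handle',np.c_[Q@e,Q@n,Q[:,2]][o].min(0).round(4),np.c_[Q@e,Q@n,Q[:,2]][o].max(0).round(4))
E
```

```text
32.45 [ 0.463  -0.2303  0.2069] [ 0.32 -1.25 -0.44] [-0.51 -0.24  1.76  0.    1.62  0.62] [[0.907, 0.422, 0.003], [0.422, -0.907, -0.002], [0.002, 0.003, -1.0]]
-112 101 | -108 101 | -104 101 | -100 101 | -96 101 | -92 101 | -88 101 | -84 101 | -80 101 | -76 101 | -72 101 | -68 101 | -64 101 | -60 101 | -56 100 | -52 96 | -48 96 | -44 96 | -40 96 | -36 96 | -32 103 | -28 111 | -24 112 | -20 112 | -16 113 | -12 112 | -8 112 | -4 112 | 0 113 | 4 112 | 8 112 | 12 112 | 16 112 | 20 95 | 24 95 | 28 95 | 32 95 | 36 95 | 40 95 | 44 95 | 48 95 | 52 95 | 56 95 | 
knob top y 0.0009050251573054962 0.11479576385148876
handle [-0.1118 -0.0067  0.0988] [-0.0564  0.0071  0.103 ]
```

Rod seated level (rod top 96/95 mm, handle 101 mm), knob between the posts and against the shoulder, gripper clear. I'll settle briefly and hand in.

play_rows:
  moves: [0.1, 0, 0, -0.02, 0, 0, 0, 0.1, 0, 0, 0, 0, 0, 0, 0.1, 0, 0, 0, 0, 0, 0]

```text
time: 32.88
eef_pos: [0.4623, -0.2302, 0.2229]
tcp_rot: [-0.0, 0.977, 0.215, -0.0]
force: [0.0, 1.1, -0.9]
opening: 0.0514
gripper_force: 0.0
```

```bash
python3 -c "
from plant import arm
print(arm.hand_in())"
```

```text
the job is handed in; nothing more can be done
None
```

The job is handed in at 33 s: the knob was pressed home with readings of about 10.5–11 N for over a second, and the rod now lies level in both slots with the knob hanging against its shoulder; no verdict came back. The first grasp closed on air because the fingertips sit about 31 mm higher than documented, but nothing was disturbed.

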